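# Find the free play of a microscope stage drive and lock it in the middle

## Task

Feel out the free play of the crank on the grey stage drive: swing it gently by its knob clockwise (seen from above) until it clearly resists, then anticlockwise until it clearly resists, without forcing it either way. Then set the crank in the middle of that free play and press the knob's lock pin down until it is fully home, never forcing the pin where it is blocked. Leave the other things on the bench alone.

Things in the scene. Friction and masses are not known exactly. Their poses are not given: they have to be found in the camera images.
- unit: Grey drive unit, fixed to the bench: aluminium baseplate 220 x 200 x 10 mm and a grey housing 200 (x) x 170 (y) mm whose flat top is 60 mm above the bench. Origin: centre of the underside, z up. Motor stub on its +x side, dark arc-shaped slot on top near its -x side. The driven hub inside is hidden and stands differently each time.
- boss: Round dark steel boss, 48 mm across and 10 mm high, fixed on the middle of the housing's top; it carries the crank. Origin: on the crank's upright pivot axis, at the height of the housing's top (60 mm above the bench). Its -x axis is the direction in which the crank points at angle 0; its axes are parallel to the drive unit's.
- crank_arm (a point): Middle of the upper face of the flat steel crank, 45 mm from the pivot; the crank is 20 mm wide, 10 mm thick and reaches 92 mm from the pivot, its upper face 82 mm above the bench. It swings through its free play against a light steady drag (about 1 N at the knob) and stays where it is left.
- crank (a joint): Crank angle, rad: 0 along the boss's -x axis, positive clockwise seen from above. At each end of its free play it meets the hidden hub, a springy resistance growing about 1 N per mm of travel at the knob, alike both ways. The free play is 50 to 80 mm wide at the knob; where it begins and ends differs each time, and nothing to be seen shows it. Range of travel -1.0 to 1.4.
- pin (a joint): How far the lock pin is pressed down, m: 0 raised (start), 0.014 fully home. It slides stiffly (about 4 N) and stays where it is left. It goes fully home only with the crank in the middle of its free play (within about 3 mm at the knob); anywhere else it stands on a solid plate after about 5 mm.
- knob (a point): Centre of the black round knob on top of the lock pin, at the crank's outer end, 80 mm from the pivot axis. The knob is upright, about 23 mm across, and reaches from 21 mm below to 18 mm above this point; when raised this point is 100 mm above the bench. Knob and pin move with the crank and slide straight down through it.
- tweezers: Bystander: a pair of steel tweezers, 110 mm long and 6 mm high, lying by the drive unit. Origin: centre of its underside.
- dish: Bystander: an open glass dish, 90 mm across and 16 mm high. Origin: centre of its underside.
- driver: Bystander: a screwdriver 160 mm long with a black handle, lying by the drive unit. Origin: centre of its underside.
- jar: Bystander: a brown glass jar, 50 mm across and 70 mm high. Origin: centre of its underside.
- carton: Bystander: a white card box, 100 x 130 x 30 mm. Origin: centre of its underside.
- rack: Bystander: an orange tube rack, 200 x 70 x 28 mm with tube caps to 40 mm. Origin: centre of its underside.
- mouse: Bystander: a black computer mouse, 100 x 58 x 32 mm. Origin: centre of its underside.

How it is judged:
By the outcome, as a careful person would: the job done as asked, in the order asked, and still so for the second after the job is handed in, with the robot touching nothing.
It also fails if it takes over 69 s, if anything falls off the work surface, if the arm or the gripper's body presses on something with over 40 N, if the wrist force passes 120 N, or if a joint passes its speed limit or range.

## Robot

A 6-joint arm with a two-finger parallel gripper is mounted at the origin on the work surface. World frame = base frame: x ahead of the robot, y to its left, z up, the work surface at z = 0. Lengths are in mm, angles in rad, forces in N, time in s.
With the tool pointing down it reaches from about 250 to 775 mm from the base axis. Payload 4 kg.
Tool frame: the origin (TCP) lies midway between the tips of the shut fingers; the grasp point (between the pads) lies 19 mm behind it; z points along the fingers, y is the direction in which the jaws open and shut (so a half turn about z gives the same grasp; the last joint's range is limited). The gripper opens to 85 mm and grips with 20 to 120 N. Pads are 22 mm wide; open, the fingers measure 114 mm over their backs; the gripper's body (76 mm by 85 mm) begins 54 mm behind the grasp point. The pads swing forward as they close: fully open they stand 13 mm farther back than shut.
Start: joints at [-1.212, 0.087, 1.371, -0, 1.684, -0.103], TCP at [245.059, -492.409, 203.041] pointing down, gripper open.
Joint ranges: [-3.1, 3.1], [-0.76, 2.03], [0.27, 2.55], [-1.08, 4.22], [0.17, 2.65], [-2.57, 2.57]. Speed limits (rad/s): [2.79, 2.79, 3.14, 3.14, 3.14, 3.14].

## Interface

Orientations are given as a unit quaternion [x, y, z, w].
In Python, from workcell import env, vision gives the robot as it stands.
- The arm moves only by the tool jog_arm, never from a script. Its argument "increments" is a list of rows, each a list of 3 entries, a list of its own where there are three numbers: the shift along the world's x, y, z in mm, then the turn about the world's z in rad, then the finger opening in mm, from 0 to 85.4. A call has 1 to 20 rows; each row shifts and turns the pose as measured when the row begins; what a row does not reach is not made up. A row lasts 1/10 s, in which the tool goes at most 50 mm and 8.59 degrees, less where a joint would pass 70% of its speed; a pose out of reach is approached as far as the arm can. A call is refused whole if a number of a shift passes 50 or a number of a turn 0.15, either way. A call with a gripper value outside its range is refused whole. The fingers move at their own pace and stop on an object; "force" is the grip in N (left out, the last holds). Time passes only in rows, so rows that do not move let the fingers close. It gives the time, the measured TCP pose, the force and the opening at its end, in the units of the state.
- env.state(): the state, without advancing time (a new reading comes with each control period).
- vision.snapshot(name): name is "scene" or "top" or "wrist"; returns a dict with "frame" (420x560x3 uint8, red, green, blue), "fx", "fy", "cx", "cy" (pixels), "k1" (the pictures are not rectified: a ray, as slopes to the right and down, at radius r is drawn at 1 + k1 r^2 times it, then the intrinsics apply), "R" (3x3) and "t" (3): a world point X has camera coordinates R X + t; the wrist camera has in their place "hand_eye" (4x4, takes a point from camera to tool coordinates, whose origin is the TCP and whose axes are the flange's). Camera axes: x right, y down, z forward; pixel columns grow to the right and rows downward; lengths in mm; the calibration is good to about 2 mm. A picture is of the moment at which its call begins: read the wrist's pose just before it. There is no depth.
- env.job_done(): hands the job in, once; it reports no verdict.
The state is a dict: "time_s": time; "q": joint angles; "joint_velocities": joint speeds; "joint_efforts": joint torques, N m; "ee_pos": TCP position; "orientation": TCP orientation; "contact_force": force on the tool from outside, world axes, zero at the start; "wrist_torque": the same for the moment, N m; "grip_width": finger opening in mm.
Only numpy, scipy, OpenCV 4.12 (cv2) and the standard library are available. Lean on these libraries where they do the work, as an engineer would, in place of code of your own. Each camera call takes 0.05 s, during which the arm holds its last target. There are 200 camera calls.

## Working session

There is one attempt and no reset: what is moved stays moved. The work goes in short steps, Python scripts to look and compute and a tool call to move; the robot and the scene stay as the last step left them, time stands still between calls to the robot, and variables do not carry over. Pictures are saved under pics/ and viewed, about 8 in all and at most 12, crops included, and the job is handed in when it is done.

Besides the shell and the picture viewer there is one more tool, called after "Call:" as name(argument=value, ...) on one line, values as JSON. jog_arm: Moves the arm, as the interface text tells. Its arguments: {"type":"object","properties":{"increments":{"type":"array","items":{"type":"array"}},"force":{"type":"number"}},"required":["increments"]}

```bash
ls; mkdir -p pics; cat > h.py <<'E'
import numpy as np, cv2
from workcell import env, vision
def ray(s,u,v):
    K=np.array([[s["fx"],0,s["cx"]],[0,s["fy"],s["cy"]],[0,0,1.]])
    d=np.array([(u-s["cx"])/s["fx"],(v-s["cy"])/s["fy"]]); p=d.copy()
    for _ in range(20): p=d/(1+s["k1"]*(p@p))
    R=np.array(s["R"]);t=np.array(s["t"])
    return -R.T@t, R.T@np.array([p[0],p[1],1])
def onplane(s,u,v,z):
    o,d=ray(s,u,v); return o+d*(z-o[2])/d[2]
def proj(s,X):
    c=np.array(s["R"])@np.array(X)+np.array(s["t"]); p=c[:2]/c[2]; p=p*(1+s["k1"]*(p@p))
    return p*[s["fx"],s["fy"]]+[s["cx"],s["cy"]]
def save(s,n): cv2.imwrite("pics/"+n,cv2.cvtColor(s["frame"],cv2.COLOR_RGB2BGR))
E
python3 - <<'E'
from h import *
import pickle
for n in("top","scene"):
    s=vision.snapshot(n); save(s,n+"0.png"); pickle.dump(s,open(n+".pkl","wb"))
    R=np.array(s["R"]);print(n,-R.T@np.array(s["t"]),s["fx"],s["k1"])
print(env.state())
E
```

```text
pics
top [ 442.96904472  -23.68910594 1258.08534271] 428.71203258496115 -0.08042516617010918
scene [ 1211.96379526 -1050.12110209  1439.21601286] 517.8438796856165 -0.08099303816756942
{'time_s': 0.1, 'q': array([-1.21208694e+00,  8.78981268e-02,  1.37211196e+00,  3.50175570e-05,
        1.68362306e+00, -1.03124071e-01]), 'joint_velocities': array([ 0.00080484, -0.00212303, -0.00346696, -0.00180153,  0.00053189,
        0.00190127]), 'joint_efforts': array([ 3.69373840e-03, -3.53014755e+01, -3.14218712e+01,  1.30190966e-05,
        7.93945743e-03, -1.60552723e-06]), 'ee_pos': array([ 244.88912556, -491.90120069,  201.94245318]), 'orientation': array([ 9.73456038e-01,  2.28871798e-01, -1.12768307e-04, -1.01414802e-03]), 'contact_force': array([-0.00851569, -0.92433356,  0.20842722]), 'wrist_torque': array([ 0.0553707 , -0.00291449, -0.04809454]), 'grip_width': 85.10165814579646}
```

View pics/top0.png

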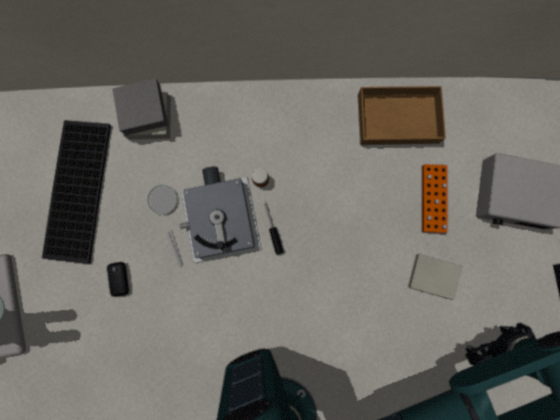

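View pics/scene0.png

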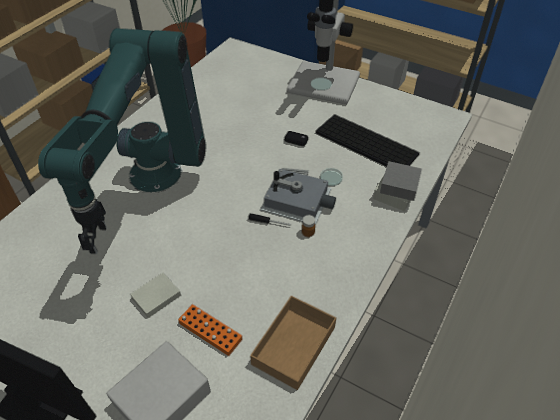

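The top view shows the drive unit near (220,220): the boss at (217,217), the knob near (221,243) and the jar at (261,178). In the scene view the unit is at (297,190) and the knob at (277,176). I'll zoom into both.

```bash
python3 - <<'E'
from h import *
import pickle
out=[]
for n,(x,y) in(("top",(180,160)),("scene",(250,150))):
    s=pickle.load(open(n+".pkl","rb"))
    c=cv2.cvtColor(s["frame"][y:y+110,x:x+80],cv2.COLOR_RGB2BGR)
    out.append(cv2.resize(c,None,fx=5,fy=5,interpolation=cv2.INTER_CUBIC))
cv2.imwrite("pics/crop.png",np.hstack(out))
s=pickle.load(open("top.pkl","rb"))
print("boss",onplane(s,217,217,82),"knob",onplane(s,221,243,118))
E
```

```text
boss [561.73424001 157.78409338  82.        ] knob [488.28817067 141.77232232 118.        ]
```

View pics/crop.png

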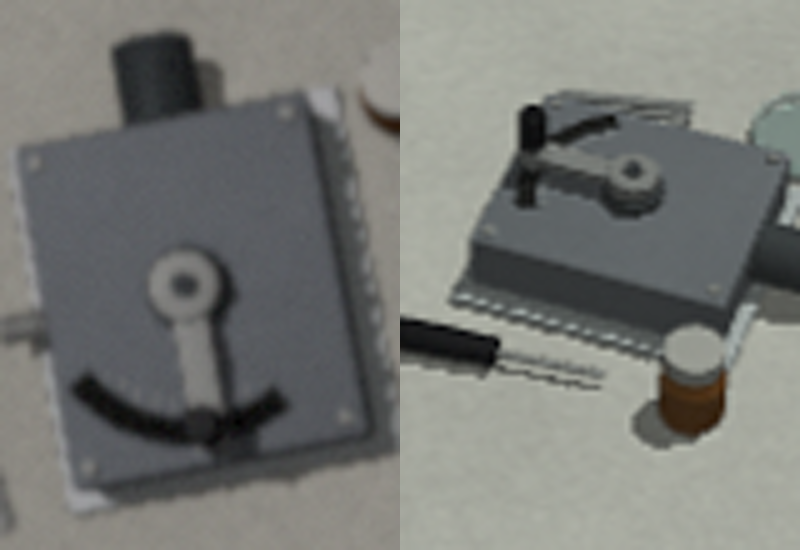

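Crop: the boss ring is at pixel (217.2,217) and the knob top at (221,245), with the unit yawed about +0.17 rad. The crank is near angle 0. I'll move above it for a close wrist look.

Call:
jog_arm(increments=[[[20,46,5],-0.02,85],[[20,46,5],-0.02,85],[[20,46,5],-0.02,85],[[20,46,5],-0.02,85],[[20,46,5],-0.02,85],[[20,46,5],-0.02,85],[[20,46,5],-0.02,85],[[20,46,5],-0.02,85],[[20,46,5],-0.02,85],[[20,46,5],-0.02,85],[[20,46,5],-0.02,85],[[20,46,5],-0.02,85],[[0,30,0],-0.02,85],[[0,0,0],0,85],[[0,0,0],0,85]])

```text
time_s: 1.6
ee_pos: [475.9, 95.7, 250.9]
orientation: [0.996, 0.093, -0.003, -0.007]
contact_force: [0.1, -0.4, 0.2]
grip_width: 85.6
```

```bash
python3 - <<'E'
from h import *
import pickle
st=env.state(); s=vision.snapshot("wrist"); save(s,"w1.png"); pickle.dump((st,s),open("w1.pkl","wb"))
print(st["q"],st["ee_pos"],st["orientation"],st["contact_force"],st["time_s"]); print(s["hand_eye"])
E
```

```text
[ 0.07142959 -0.05767744  1.42359332  0.0141752   1.78244895  1.45811865] [475.93647863  95.7045005  250.88589327] [ 0.99560063  0.09338009 -0.00324227 -0.00700274] [ 0.09350441 -0.43340802  0.23048781] 1.6
[[-3.48803760e-04 -9.55064061e-01 -2.96399253e-01  7.78966341e+01]
 [ 9.99999931e-01 -3.72087778e-04  2.21455628e-05  6.38743290e-01]
 [-1.31436971e-04 -2.96399225e-01  9.55064125e-01 -1.70015868e+02]
 [ 0.00000000e+00  0.00000000e+00  0.00000000e+00  1.00000000e+00]]
```

View pics/w1.png

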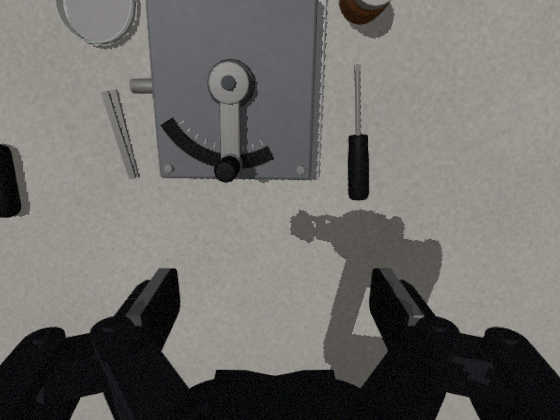

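The wrist view shows the boss ring at (229.5,83), the knob top near (227,168), and the housing's front edge from (163,178) to (316,179).

```bash
cat >> h.py <<'E'
from scipy.spatial.transform import Rotation as Ro
def wcam(st,s):
    T=np.eye(4);T[:3,:3]=Ro.from_quat(st["orientation"]).as_matrix();T[:3,3]=st["ee_pos"]
    C=T@np.array(s["hand_eye"]);s=dict(s);s["R"]=C[:3,:3].T;s["t"]=-C[:3,:3].T@C[:3,3];return s
E
python3 - <<'E'
from h import *
import pickle
st,s=pickle.load(open("w1.pkl","rb")); w=wcam(st,s)
f=s["frame"]; g=f.max(2)
m=(g<38).astype(np.uint8); m[:140]=0;m[200:]=0;m[:,:190]=0;m[:,280:]=0
print("camera",-w["R"].T@w["t"])
m=cv2.morphologyEx(m,cv2.MORPH_OPEN,np.ones((9,9),np.uint8))
n,l,S,c=cv2.connectedComponentsWithStats(m);print(S,c)
r=cv2.HoughCircles(cv2.cvtColor(f[50:200,180:290],cv2.COLOR_RGB2GRAY),cv2.HOUGH_GRADIENT,1,20,param1=80,param2=12,minRadius=9,maxRadius=28)
if r is not None: print([(round(x+180,1),round(y+50,1),round(q,1)) for x,y,q in r[0]])
b=onplane(w,229.5,83,82);k=onplane(w,226.5,170,118); k2=onplane(w,226.5,168,118)
print("boss",b,"knob",k,k2,np.hypot(*(k-b)[:2]),np.arctan2(*(b-k)[1::-1]))
p,q=onplane(w,163,178,60),onplane(w,316,179,60);print("edge",p,q,np.linalg.norm(p-q),np.arctan2(p[1]-q[1],p[0]-q[0])-np.pi/2)
t=pickle.load(open("top.pkl","rb"));print("top",onplane(t,217.2,217,82),onplane(t,221,245,118))
E
```

```text
camera [553.91169867 107.29675474 420.47119228]
[[     0      0    560    420 233930]
 [   190    145     49     36    884]
 [   242    150     28     18    386]] [[279.77768991 209.76307015]
 [216.65384615 162.32126697]
 [255.1373057  158.11658031]]
[(np.float32(230.5), np.float32(83.5), np.float32(25.1)), (np.float32(226.5), np.float32(169.5), np.float32(12.5)), (np.float32(218.5), np.float32(144.5), np.float32(23.0)), (np.float32(255.5), np.float32(156.5), np.float32(15.8))]
boss [565.54364775 158.43159446  82.        ] knob [488.59044921 144.42033689 118.        ] [490.44203092 144.69046292 118.        ] 78.21834889464428 0.18010213820871357
edge [453.85279365 220.44474787  60.        ] [484.76216419  52.56126263  60.        ] 170.70516630301947 0.18207305239813731
top [561.72319472 157.22772162  82.        ] [482.97006519 141.80082364 118.        ]
```

Call:
jog_arm(increments=[[[5,24,-20],0,60],[[5,24,-30],0,55],[[0,0,-30],0,55],[[0,0,-20],0,55],[[0,0,0],0,55],[[0,0,0],0,55]])

```text
time_s: 2.25
ee_pos: [486.5, 136.2, 148.8]
orientation: [0.996, 0.086, -0.002, -0.006]
contact_force: [-0.0, 0.4, 0.8]
grip_width: 55.1
```

```bash
python3 - <<'E'
from h import *
import pickle
st=env.state(); s=vision.snapshot("wrist"); save(s,"w2.png"); pickle.dump((st,s),open("w2.pkl","wb"))
w=wcam(st,s)
print(st["ee_pos"],st["orientation"],st["contact_force"],st["time_s"],st["grip_width"])
print("expected knob top px",proj(w,[486,143.5,118]))
t=vision.snapshot("top");pickle.dump(t,open("top2.pkl","wb"))
E
```

```text
[486.52553499 136.20916863 148.84926541] [ 0.99623927  0.08643113 -0.00176181 -0.00582028] [-0.01208478  0.38583268  0.84901407] 2.25 55.053471682166794
expected knob top px [262.71419363 231.39350471]
```

View pics/w2.png

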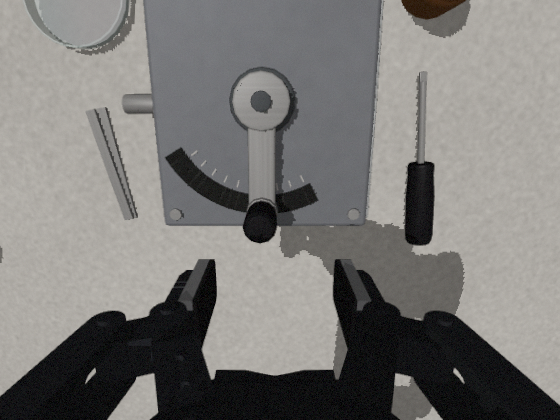

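The knob top is at (260,225), the boss centre at (261,101), and the fingers are clear below the knob in the image.

```bash
python3 - <<'E'
from h import *
import pickle
st,s=pickle.load(open("w2.pkl","rb")); w=wcam(st,s)
r=cv2.HoughCircles(cv2.cvtColor(s["frame"][60:250,220:310],cv2.COLOR_RGB2GRAY),cv2.HOUGH_GRADIENT,1,15,param1=80,param2=12,minRadius=11,maxRadius=34)
print([(float(x+220),float(y+60),float(q)) for x,y,q in r[0]])
b=onplane(w,261,100,82);k=onplane(w,260.3,225,118);print(b,k,k-b,np.hypot(*(k-b)[:2]),np.arctan2(*(b-k)[1::-1]))
E
```

```text
[(260.5, 100.5, 28.899999618530273), (259.5, 226.5, 16.299999237060547), (273.5, 110.5, 23.200000762939453), (262.5, 211.5, 14.100000381469727), (256.5, 189.5, 21.100000381469727), (266.5, 85.5, 18.200000762939453), (286.5, 186.5, 25.200000762939453), (234.5, 201.5, 13.800000190734863), (295.5, 237.5, 15.199999809265137)]
[566.21256998 159.50615005  82.        ] [490.0727478  145.74152995 118.        ] [-76.13982218 -13.7646201   36.        ] 77.37400912661097 0.1788491583521522
```

Call:
jog_arm(increments=[[[1,5,0],0,50],[[0,3,0],0,50],[[0,0,-15],0,45],[[0,0,-20],0,45],[[0,0,-15],0,45],[[0,0,-6],0,45],[[0,0,0],0,45]])

```text
time_s: 3.05
ee_pos: [490.7, 145.5, 94.8]
orientation: [0.996, 0.087, 0.004, -0.006]
contact_force: [-0.7, -1.0, -0.5]
grip_width: 44.7
```

Call:
jog_arm(increments=[[[-2,0,-1],0,35],[[0,0,0],0,30],[[0,0,0],0,27],[[0,0,0],0,27],[[0,0,0],0,27]], force=20)

```text
time_s: 3.55
ee_pos: [490.0, 145.9, 96.1]
orientation: [0.996, 0.087, 0.006, -0.006]
contact_force: [-0.3, -0.0, 0.3]
grip_width: 26.9
```

```bash
python3 - <<'E'
from h import *
import pickle
st=env.state(); s=vision.snapshot("wrist"); save(s,"w3.png"); pickle.dump((st,s),open("w3.pkl","wb"))
print(st["ee_pos"],st["orientation"],st["contact_force"],st["wrist_torque"],st["grip_width"])
for i in range(3): vision.snapshot("wrist"); st=env.state();print(st["ee_pos"],st["contact_force"],st["wrist_torque"],st["time_s"])
E
```

```text
[490.01723564 145.85771869  96.09803062] [ 0.99619578  0.08668756  0.00615521 -0.00642977] [-0.30306783 -0.02195222  0.28088696] [-0.03177267  0.03711448 -0.0025676 ] 26.880957161494948
[489.96723821 145.87372684  96.00077389] [-0.45563806  0.21815441 -0.62397197] [0.00734617 0.05666237 0.01733932] 3.65
[489.84137681 145.85169346  95.84982918] [0.39243974 0.91645653 0.39408553] [ 0.0312757  -0.03643657  0.02612812] 3.7
[489.75046642 145.80976625  95.69196164] [-0.37153558 -0.50620688  0.88544835] [ 0.01813495 -0.03531781 -0.00526031] 3.75
```

View pics/w3.png

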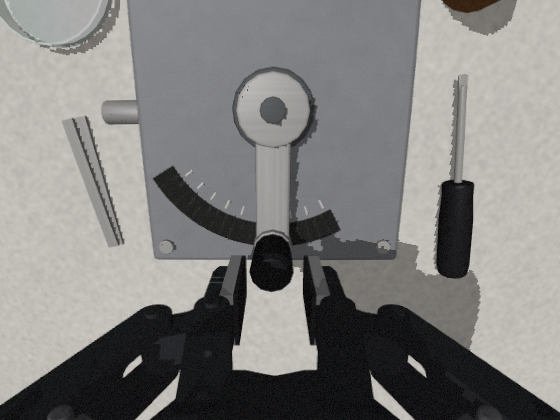

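```bash
python3 - <<'E'
from h import *
import pickle
st,s=pickle.load(open("w3.pkl","rb")); w=wcam(st,s)
e=st["ee_pos"]
for z in(96,118): print(z,proj(w,[e[0],e[1],z]))
b=onplane(w,273,107,82);k=onplane(w,271,269,118);print(b,k,np.hypot(*(k-b)[:2]),np.arctan2(*(b-k)[1::-1]))
E
```

```text
96 [273.23305438 252.50756307]
118 [272.58114783 270.52400202]
[567.01143725 159.60365536  82.        ] [490.70123312 146.77223382 118.        ] 77.38147474459983 0.16658979749675862
```

The fingers straddle the knob centrally. I'll swing clockwise in 4 mm steps.

Call:
jog_arm(increments=[[[-0.6,4,0],-0.05,27],[[0,0,0],0,27]])

```text
time_s: 3.95
ee_pos: [489.2, 149.8, 95.7]
orientation: [0.998, 0.061, 0.006, -0.006]
contact_force: [-0.1, 0.9, 0.0]
grip_width: 27.2
```

Call:
jog_arm(increments=[[[-0.4,4,0],-0.05,27],[[0,0,0],0,27]])

```text
time_s: 4.15
ee_pos: [488.8, 153.6, 95.6]
orientation: [0.999, 0.036, 0.006, -0.006]
contact_force: [-0.4, -0.5, 0.7]
grip_width: 26.7
```

Call:
jog_arm(increments=[[[-0.2,4,0],-0.05,27],[[0,0,0],0,27]])

```text
time_s: 4.35
ee_pos: [488.6, 157.2, 95.6]
orientation: [1.0, 0.012, 0.006, -0.005]
contact_force: [-0.5, -1.0, 0.3]
grip_width: 27.1
```

Call:
jog_arm(increments=[[[0,4,0],-0.05,27],[[0,0,0],0,27]])

```text
time_s: 4.55
ee_pos: [488.7, 160.6, 95.5]
orientation: [1.0, -0.011, 0.006, -0.005]
contact_force: [1.0, 0.2, 0.1]
grip_width: 27.1
```

Call:
jog_arm(increments=[[[0.2,4,0],-0.05,27],[[0,0,0],0,27]])

```text
time_s: 4.75
ee_pos: [489.0, 163.9, 95.4]
orientation: [0.999, -0.035, 0.006, -0.004]
contact_force: [-0.5, -0.3, -1.6]
grip_width: 27.0
```

Call:
jog_arm(increments=[[[0.4,4,0],-0.05,27],[[0,0,0],0,27]])

```text
time_s: 4.95
ee_pos: [489.4, 167.0, 95.4]
orientation: [0.998, -0.058, 0.006, -0.004]
contact_force: [-0.1, 0.1, -0.8]
grip_width: 27.0
```

Call:
jog_arm(increments=[[[0.5,4,0],-0.04,27],[[0,0,0],0,27]])

```text
time_s: 5.15
ee_pos: [490.0, 170.2, 95.3]
orientation: [0.997, -0.076, 0.006, -0.003]
contact_force: [-0.6, -0.3, -0.0]
grip_width: 27.0
```

Call:
jog_arm(increments=[[[0.7,4,0],-0.04,27],[[0,0,0],0,27]])

```text
time_s: 5.35
ee_pos: [490.7, 173.3, 95.3]
orientation: [0.996, -0.094, 0.006, -0.003]
contact_force: [0.4, 0.2, -0.3]
grip_width: 26.8
```

Call:
jog_arm(increments=[[[0.8,4,0],-0.04,27],[[0,0,0],0,27]])

```text
time_s: 5.55
ee_pos: [491.4, 176.5, 95.3]
orientation: [0.994, -0.112, 0.006, -0.002]
contact_force: [-0.0, 0.5, -1.2]
grip_width: 26.7
```

```bash
python3 - <<'E'
from h import *
import pickle
st=env.state(); s=vision.snapshot("wrist"); save(s,"w4.png"); pickle.dump((st,s),open("w4.pkl","wb"))
print(st["q"])
E
```

```text
[ 2.36682697e-01  6.19854907e-02  1.61357713e+00 -8.34939593e-04
  1.45255057e+00  2.03139860e+00]
```

View pics/w4.png

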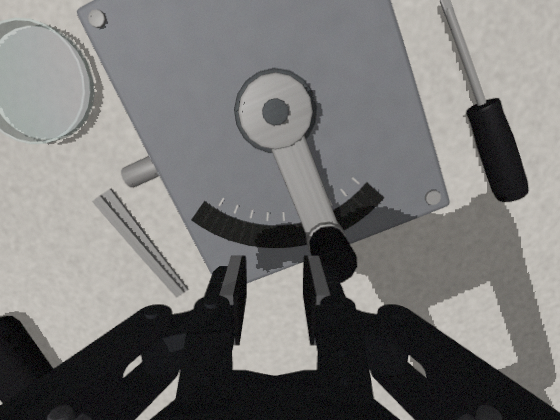

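The right finger has passed the knob: the knob top is at (334,258), outside the right pad at (315,290). I'll measure to see whether the crank moved.

```bash
python3 - <<'E'
from h import *
import pickle
st,s=pickle.load(open("w4.pkl","rb")); w=wcam(st,s)
e=st["ee_pos"];M=Ro.from_quat(st["orientation"]).as_matrix()
b=onplane(w,276,110,82);k=onplane(w,334,257,118);print(b,k,np.hypot(*(k-b)[:2]),np.arctan2(*(b-k)[1::-1]),e)
for dx in(-11,0,11):
  for dz in(0,-10,-20,-40): print(dx,dz,proj(w,e+M@[dx,-13.5,dz]),proj(w,e+M@[dx,13.5,dz]))
E
```

```text
[566.09925134 158.86434846  82.        ] [492.64454592 146.49009889 118.        ] 74.48970264614454 0.16689395850740332 [491.4272351  176.45604845  95.2555804 ]
-11 0 [251.12165246 270.34873009] [298.48442313 270.33594816]
-11 -10 [249.89592845 279.02157466] [299.75596353 279.00820344]
-11 -20 [248.53595406 288.65315903] [301.16675841 288.63912143]
-11 -40 [245.31639301 311.49229914] [304.50656677 311.4766065 ]
0 0 [250.68704954 252.69910088] [298.92317498 252.68576932]
0 -10 [249.41053609 260.59917054] [300.24676818 260.58520862]
0 -20 [247.99042497 269.39522984] [301.71924262 269.38055628]
0 -40 [244.61210754 290.35153462] [305.22207002 290.33510095]
11 0 [250.24352091 234.37873794] [299.37070173 234.3648366 ]
11 -10 [248.91433281 241.43026345] [300.74824679 241.41568832]
11 -20 [247.43165808 249.30188344] [302.28485128 249.28654872]
11 -40 [243.88720888 268.14472511] [305.95817135 268.12751894]
```

The crank has not moved (α≈0.167 as before) and the forces stayed near zero. The finger tips sit about 28 mm behind the TCP at this opening, so they swept over the knob's top. I'll lift, go back, and straddle lower.

Call:
jog_arm(increments=[[[0,0,15],0,45],[[0,-5,0],0.1,45],[[0,-8,0],0.1,45],[[0,-8,0],0.1,45],[[-1,-9,0],0.09,45],[[0,0,0],0,45],[[0,0,-10],0,45],[[0,0,-10],0,45],[[0,0,0],0,45]])

```text
time_s: 6.5
ee_pos: [489.6, 143.2, 88.8]
orientation: [0.995, 0.096, 0.006, -0.002]
contact_force: [0.3, 0.0, 0.1]
grip_width: 44.9
```

```bash
python3 - <<'E'
from h import *
import pickle
st=env.state(); print(st["ee_pos"],Ro.from_quat(st["orientation"]).as_euler("ZYX"),st["contact_force"],st["grip_width"])
E
```

```text
[489.60907067 143.17874037  88.81357305] [ 0.191917   -0.01182583 -3.13931203] [0.27026969 0.02070376 0.13056382] 44.85751891585579
```

Call:
jog_arm(increments=[[[0,3,-6],0,45],[[0,0,-6],0,45],[[0,0,0],0,36],[[0,0,0],0,30],[[0,0,0],0,27],[[0,0,0],0,27]])

```text
time_s: 7.1
ee_pos: [489.0, 147.4, 74.7]
orientation: [0.995, 0.096, 0.005, -0.002]
contact_force: [0.5, -0.7, 0.8]
grip_width: 27.0
```

```bash
python3 - <<'E'
from h import *
import pickle
st=env.state(); s=vision.snapshot("wrist"); save(s,"w5.png"); pickle.dump((st,s),open("w5.pkl","wb"))
print(st["ee_pos"],st["contact_force"],st["grip_width"])
E
```

```text
[489.03124904 147.37354207  74.65831527] [ 0.49917023 -0.69477476  0.78584578] 26.99711865798495
```

View pics/w5.png

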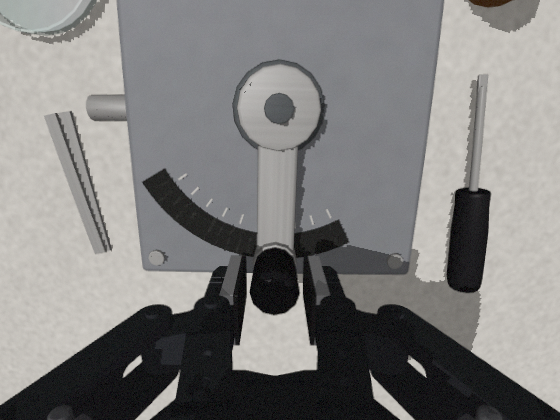

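The knob is now between the pads: its top is at (274,290), the pads span y 257–345, and the side gaps are small and equal. Clockwise again.

Call:
jog_arm(increments=[[[-0.6,4,0],-0.05,27],[[0,0,0],0,27]])

```text
time_s: 7.35
ee_pos: [488.9, 151.1, 75.3]
orientation: [0.997, 0.07, 0.005, -0.001]
contact_force: [0.1, 0.8, -1.2]
grip_width: 26.9
```

Call:
jog_arm(increments=[[[-0.4,4,0],-0.05,27],[[0,0,0],0,27]])

```text
time_s: 7.55
ee_pos: [488.8, 154.6, 75.6]
orientation: [0.999, 0.046, 0.006, -0.001]
contact_force: [-0.1, 0.8, 0.3]
grip_width: 27.0
```

Call:
jog_arm(increments=[[[-0.2,4,0],-0.05,27]])

```text
time_s: 7.65
ee_pos: [488.8, 157.9, 75.7]
orientation: [1.0, 0.021, 0.006, -0.0]
contact_force: [-0.4, -0.9, -1.1]
grip_width: 27.3
```

```bash
python3 - <<'E'
from h import *
import pickle
st,s=pickle.load(open("w5.pkl","rb")); w=wcam(st,s)
print(st["ee_pos"],onplane(w,274,291,118),onplane(w,279,106,82))
st=env.state(); s=vision.snapshot("wrist"); save(s,"w6.png"); pickle.dump((st,s),open("w6.pkl","wb"));w=wcam(st,s)
r=cv2.HoughCircles(cv2.cvtColor(s["frame"][60:330,200:360],cv2.COLOR_RGB2GRAY),cv2.HOUGH_GRADIENT,1,30,param1=80,param2=14,minRadius=16,maxRadius=48)
print([(float(x+200),float(y+60),float(q)) for x,y,q in r[0]][:6])
E
```

```text
[489.03124904 147.37354207  74.65831527] [490.29747917 147.00493313 118.        ] [566.51095568 159.55033721  82.        ]
[(273.5, 109.5, 44.099998474121094), (274.5, 276.5, 37.099998474121094), (283.5, 224.5, 24.100000381469727), (320.5, 246.5, 23.0), (251.5, 226.5, 30.5), (221.5, 266.5, 17.100000381469727)]
```

```bash
cat >> h.py <<'E'
PIV=np.array([566.5,159.5])
def crank_angle(w):
    "world angle (crank dir = -(cos a, sin a)) from brightness along arcs on the crank's upper face"
    g=cv2.GaussianBlur(w["frame"].max(2),(3,3),0).astype(float); A=np.arange(-1.3,1.3,.01); B=np.zeros(len(A))
    for i,a in enumerate(A):
        for r in(30,35,40,45,50):
            u,v=proj(w,[PIV[0]-r*np.cos(a),PIV[1]-r*np.sin(a),82])
            if 0<=u<560 and 0<=v<420: B[i]+=g[int(v),int(u)]/5
    m=B>(B.max()+np.median(B[B>0]))/2
    return A[m].mean(),A[m].std(),B.max(),np.median(B[B>0])
def look():
    st=env.state(); w=wcam(st,vision.snapshot("wrist")); e=st["ee_pos"][:2]-PIV
    print("t",st["time_s"],"tcp",st["ee_pos"].round(1),"F",st["contact_force"].round(1),"yaw",Ro.from_quat(st["orientation"]).as_euler("ZYX")[0].round(3),
     "tcp_a",np.arctan2(-e[1],-e[0]).round(3),"r",np.hypot(*e).round(1),"crank",np.round(crank_angle(w),3))
E
python3 - <<'E'
from h import *
import pickle
for f in("w1","w2","w3","w4","w5","w6"):
    print(f,np.round(crank_angle(wcam(*pickle.load(open(f+".pkl","rb")))),3))
E
```

```text
w1 [1.600e-01 1.180e-01 1.312e+02 1.002e+02]
w2 [1.550e-01 1.100e-01 1.464e+02 1.158e+02]
w3 [1.500e-01 1.130e-01 1.628e+02 1.306e+02]
w4 [1.500e-01 1.130e-01 1.580e+02 1.276e+02]
w5 [1.500e-01 1.130e-01 1.664e+02 1.336e+02]
w6 [3.500e-02 1.150e-01 1.652e+02 1.321e+02]
```

The crank is now being pushed (0.15 → 0.035 rad). I'll continue.

Call:
jog_arm(increments=[[[0,4,0],-0.05,27]])

```text
time_s: 7.8
ee_pos: [488.7, 162.0, 75.8]
orientation: [1.0, -0.005, 0.006, 0.0]
contact_force: [0.3, -1.3, -1.0]
grip_width: 27.0
```

Call:
jog_arm(increments=[[[0.2,4,0],-0.05,27]])

```text
time_s: 7.9
ee_pos: [488.9, 165.5, 75.7]
orientation: [1.0, -0.03, 0.006, 0.001]
contact_force: [-0.7, -1.2, 0.2]
grip_width: 27.2
```

Call:
jog_arm(increments=[[[0.4,4,0],-0.05,27]])

```text
time_s: 8.0
ee_pos: [489.3, 169.0, 75.7]
orientation: [0.998, -0.055, 0.006, 0.001]
contact_force: [-0.3, -0.3, 0.1]
grip_width: 26.9
```

```bash
python3 -c "
from h import *
look()"
```

```text
t 8.0 tcp [489.3 169.   75.7] F [-0.3 -0.3  0.1] yaw -0.109 tcp_a -0.122 r 77.8 crank [-1.100e-01  1.130e-01  1.678e+02  1.340e+02]
```

Call:
jog_arm(increments=[[[0.6,4,0],-0.05,27]])

```text
time_s: 8.15
ee_pos: [489.8, 173.0, 75.7]
orientation: [0.997, -0.08, 0.006, 0.001]
contact_force: [-0.6, -0.9, 0.3]
grip_width: 27.0
```

Call:
jog_arm(increments=[[[0.8,4,0],-0.05,27]])

```text
time_s: 8.25
ee_pos: [490.6, 176.5, 75.7]
orientation: [0.995, -0.104, 0.006, 0.002]
contact_force: [-0.9, -1.1, -0.1]
grip_width: 27.0
```

Call:
jog_arm(increments=[[[1.0,4,0],-0.05,27]])

```text
time_s: 8.35
ee_pos: [491.5, 180.1, 75.6]
orientation: [0.992, -0.129, 0.005, 0.002]
contact_force: [0.1, 0.0, 0.3]
grip_width: 27.4
```

```bash
python3 -c "
from h import *
look()"
```

```text
t 8.35 tcp [491.5 180.1  75.6] F [0.1 0.  0.3] yaw -0.258 tcp_a -0.267 r 77.8 crank [-2.600e-01  1.130e-01  1.698e+02  1.344e+02]
```

Call:
jog_arm(increments=[[[1.1,3.8,0],-0.05,27]])

```text
time_s: 8.5
ee_pos: [492.6, 183.9, 75.7]
orientation: [0.988, -0.153, 0.005, 0.003]
contact_force: [-0.7, -1.4, 0.1]
grip_width: 27.1
```

Call:
jog_arm(increments=[[[1.3,3.8,0],-0.05,27]])

```text
time_s: 8.6
ee_pos: [493.8, 187.3, 75.6]
orientation: [0.984, -0.177, 0.005, 0.003]
contact_force: [-0.1, -1.6, 0.1]
grip_width: 27.0
```

Call:
jog_arm(increments=[[[1.5,3.8,0],-0.05,27]])

```text
time_s: 8.7
ee_pos: [495.3, 190.6, 75.6]
orientation: [0.979, -0.202, 0.005, 0.004]
contact_force: [-0.1, -1.1, -1.2]
grip_width: 27.0
```

```bash
python3 -c "
from h import *
look()"
```

```text
t 8.7 tcp [495.3 190.6  75.6] F [-0.1 -1.1 -1.2] yaw -0.406 tcp_a -0.412 r 77.7 crank [-4.10e-01  1.13e-01  1.72e+02  1.35e+02]
```

Call:
jog_arm(increments=[[[1.7,3.6,0],-0.04,27]])

```text
time_s: 8.85
ee_pos: [496.7, 193.7, 75.6]
orientation: [0.975, -0.221, 0.005, 0.004]
contact_force: [-1.9, -4.2, 0.1]
grip_width: 27.3
```

Call:
jog_arm(increments=[[[1.9,3.5,0],-0.04,27]])

```text
time_s: 8.95
ee_pos: [497.7, 195.4, 75.5]
orientation: [0.971, -0.239, 0.004, 0.007]
contact_force: [-3.1, -5.4, 2.5]
grip_width: 27.3
```

Call:
jog_arm(increments=[[[2.0,3.4,0],-0.03,27]])

```text
time_s: 9.05
ee_pos: [498.5, 196.4, 75.4]
orientation: [0.967, -0.253, 0.003, 0.009]
contact_force: [-4.3, -6.8, 2.8]
grip_width: 27.1
```

```bash
python3 -c "
from h import *
look();print(env.state()['q'][5])"
```

```text
t 9.05 tcp [498.5 196.4  75.4] F [-4.3 -6.8  2.8] yaw -0.512 tcp_a -0.497 r 77.4 crank [-4.950e-01  1.150e-01  1.718e+02  1.352e+02]
2.367895547964862
```

It clearly resists, at about 8 N. I'll average the force and position here.

```bash
cat >> h.py <<'E'
def avg(n=8):
    L=[]
    for _ in range(n):
        vision.snapshot("wrist"); st=env.state(); e=st["ee_pos"][:2]-PIV; a=np.arctan2(-e[1],-e[0])
        ft=st["contact_force"][:2]@np.array([np.sin(a),-np.cos(a)])  # + = pushes tool anticlockwise
        L.append([a,np.hypot(*e),ft,*st["contact_force"],*st["ee_pos"],st["grip_width"]])
    print("a r Ft F pos grip",np.mean(L,0).round(3)); print(np.array(L)[:,[0,2]].round(3).tolist())
E
python3 -c "
from h import *
avg();look()"
```

```text
a r Ft F pos grip [ -0.5    77.486   6.067  -3.383  -5.065   2.295 498.496 196.643  75.404
  27.025]
[[-0.5, 6.154], [-0.5, 6.35], [-0.5, 6.418], [-0.5, 6.94], [-0.5, 5.487], [-0.5, 5.98], [-0.5, 5.542], [-0.5, 5.662]]
t 9.5 tcp [498.5 196.6  75.4] F [-4.  -4.3  2.1] yaw -0.51 tcp_a -0.5 r 77.5 crank [-5.000e-01  1.130e-01  1.724e+02  1.352e+02]
```

Call:
jog_arm(increments=[[[-2.3,-4.5,0],0.06,27],[[-2.0,-4.7,0],0.06,27],[[-1.7,-4.8,0],0.065,27],[[-1.4,-4.9,0],0.065,27],[[-1.0,-5,0],0.065,27],[[-0.7,-5,0],0.065,27],[[-0.4,-5,0],0.065,27],[[-0.1,-5,0],0.065,27]])

```text
time_s: 10.35
ee_pos: [489.1, 157.6, 75.7]
orientation: [1.0, 0.025, 0.006, 0.004]
contact_force: [0.9, -0.1, -1.1]
grip_width: 27.0
```

```bash
python3 -c "
from h import *
look()"
```

```text
t 10.35 tcp [489.1 157.6  75.7] F [ 0.9 -0.1 -1.1] yaw 0.049 tcp_a 0.025 r 77.4 crank [-2.000e-02  1.130e-01  1.652e+02  1.322e+02]
```

Call:
jog_arm(increments=[[[0.2,-4,0],0.05,27],[[0.4,-4,0],0.05,27],[[0.6,-4,0],0.05,27]])

```text
time_s: 10.7
ee_pos: [490.4, 145.5, 75.9]
orientation: [0.994, 0.105, 0.006, 0.003]
contact_force: [0.7, 1.3, -0.4]
grip_width: 26.9
```

Call:
jog_arm(increments=[[[0.8,-4,0],0.05,27]])

```text
time_s: 10.8
ee_pos: [491.2, 141.8, 75.9]
orientation: [0.991, 0.132, 0.007, 0.002]
contact_force: [0.9, 0.9, -0.1]
grip_width: 27.1
```

```bash
python3 -c "
from h import *
look()"
```

```text
t 10.8 tcp [491.2 141.8  75.9] F [ 0.9  0.9 -0.1] yaw 0.265 tcp_a 0.231 r 77.3 crank [1.950e-01 1.150e-01 1.668e+02 1.348e+02]
```

Call:
jog_arm(increments=[[[1.0,-3.8,0],0.05,27]])

```text
time_s: 10.95
ee_pos: [492.3, 137.7, 76.0]
orientation: [0.987, 0.158, 0.007, 0.002]
contact_force: [0.1, 0.2, 1.0]
grip_width: 27.0
```

Call:
jog_arm(increments=[[[1.2,-3.7,0],0.05,27]])

```text
time_s: 11.05
ee_pos: [493.5, 134.3, 76.0]
orientation: [0.983, 0.184, 0.007, 0.001]
contact_force: [0.3, 1.7, -1.2]
grip_width: 26.9
```

Call:
jog_arm(increments=[[[1.4,-3.7,0],0.04,27]])

```text
time_s: 11.15
ee_pos: [494.8, 131.0, 76.0]
orientation: [0.979, 0.205, 0.007, 0.0]
contact_force: [0.3, 0.4, -0.9]
grip_width: 27.1
```

```bash
python3 -c "
from h import *
look()"
```

```text
t 11.15 tcp [494.8 131.   76. ] F [ 0.3  0.4 -0.9] yaw 0.412 tcp_a 0.378 r 77.2 crank [3.500e-01 1.130e-01 1.644e+02 1.334e+02]
```

Call:
jog_arm(increments=[[[1.5,-3.6,0],0.05,27]])

```text
time_s: 11.3
ee_pos: [496.4, 127.2, 76.0]
orientation: [0.973, 0.23, 0.007, -0.0]
contact_force: [0.7, 0.6, -0.2]
grip_width: 27.3
```

Call:
jog_arm(increments=[[[1.7,-3.5,0],0.05,27]])

```text
time_s: 11.4
ee_pos: [497.9, 124.7, 76.0]
orientation: [0.967, 0.255, 0.007, -0.001]
contact_force: [-0.4, 3.6, 0.0]
grip_width: 27.1
```

Call:
jog_arm(increments=[[[1.8,-3.4,0],0.04,27]])

```text
time_s: 11.5
ee_pos: [499.0, 123.1, 75.9]
orientation: [0.962, 0.275, 0.007, -0.004]
contact_force: [-1.9, 5.7, 0.6]
grip_width: 27.0
```

```bash
python3 -c "
from h import *
look()"
```

```text
t 11.5 tcp [499.  123.1  75.9] F [-1.9  5.7  0.6] yaw 0.556 tcp_a 0.495 r 76.7 crank [4.650e-01 1.150e-01 1.604e+02 1.306e+02]
```

Call:
jog_arm(increments=[[[1.9,-3.4,0],0.02,27]])

```text
time_s: 11.65
ee_pos: [499.8, 121.8, 75.8]
orientation: [0.959, 0.285, 0.007, -0.006]
contact_force: [-3.2, 7.4, 0.8]
grip_width: 27.0
```

```bash
python3 -c "
from h import *
look();avg()"
```

```text
t 11.65 tcp [499.8 121.8  75.8] F [-3.2  7.4  0.8] yaw 0.577 tcp_a 0.515 r 76.6 crank [4.900e-01 1.130e-01 1.598e+02 1.304e+02]
a r Ft F pos grip [  0.518  76.679  -5.905  -2.371   5.445   0.758 499.896 121.505  75.844
  26.86 ]
[[0.519, -5.785], [0.518, -6.373], [0.518, -6.305], [0.518, -5.35], [0.518, -4.86], [0.518, -6.639], [0.518, -5.726], [0.519, -6.2]]
```

Both ends are measured symmetrically: static +6.1 N at a=−0.500 and −5.9 N at a=+0.518, so the middle is at TCP a≈0.010 (vision reading ≈−0.004). Going there.

Call:
jog_arm(increments=[[[-2.0,3.9,0],-0.06,27],[[-1.9,4.0,0],-0.06,27],[[-1.6,4.1,0],-0.06,27],[[-1.4,4.2,0],-0.06,27],[[-1.2,4.2,0],-0.06,27],[[-0.9,4.3,0],-0.06,27],[[-0.7,4.3,0],-0.06,27],[[-0.4,4.4,0],-0.06,27],[[0,0,0],0,27]])

```text
time_s: 13.0
ee_pos: [490.3, 153.0, 76.1]
orientation: [0.999, 0.034, 0.009, 0.001]
contact_force: [-0.0, -0.1, 0.6]
grip_width: 27.1
```

```bash
python3 -c "
from h import *
look()"
```

```text
t 13.0 tcp [490.3 153.   76.1] F [-0.  -0.1  0.6] yaw 0.067 tcp_a 0.085 r 76.5 crank [9.000e-02 1.130e-01 1.656e+02 1.330e+02]
```

Call:
jog_arm(increments=[[[-0.6,3,0],-0.03,27],[[-0.5,2.8,0],-0.03,27],[[0,0,0],0,27]])

```text
time_s: 13.35
ee_pos: [489.9, 157.4, 76.4]
orientation: [1.0, 0.004, 0.01, 0.003]
contact_force: [-0.2, -0.1, -0.4]
grip_width: 26.6
```

```bash
python3 -c "
from h import *
look();avg(3)"
```

```text
t 13.35 tcp [489.9 157.4  76.4] F [-0.2 -0.1 -0.4] yaw 0.008 tcp_a 0.028 r 76.6 crank [3.000e-02 1.130e-01 1.660e+02 1.326e+02]
a r Ft F pos grip [ 2.90000e-02  7.65950e+01 -3.01000e-01 -9.30000e-02  2.98000e-01
 -4.40000e-01  4.89937e+02  1.57311e+02  7.64230e+01  2.69320e+01]
[[0.029, 0.018], [0.029, -0.877], [0.028, -0.044]]
```

Call:
jog_arm(increments=[[[-0.5,1.8,0],0,27],[[0,0,0],0,27]])

```text
time_s: 13.75
ee_pos: [489.6, 158.7, 76.5]
orientation: [1.0, 0.004, 0.01, 0.003]
contact_force: [-0.0, 0.9, 0.1]
grip_width: 26.9
```

Call:
jog_arm(increments=[[[0,0,0],0,24],[[0,0,0],0,22],[[0,0,0],0,20],[[0,0,0],0,20]], force=20)

```text
time_s: 14.15
ee_pos: [489.5, 158.5, 76.7]
orientation: [1.0, 0.004, 0.01, 0.003]
contact_force: [0.2, -0.4, 0.0]
grip_width: 21.1
```

```bash
python3 -c "
from h import *
look();avg(4)"
```

```text
t 14.15 tcp [489.5 158.5  76.7] F [ 0.2 -0.4  0. ] yaw 0.008 tcp_a 0.013 r 77.0 crank [5.000e-03 1.100e-01 1.662e+02 1.326e+02]
a r Ft F pos grip [ 1.30000e-02  7.69940e+01  9.59000e-01 -6.05000e-01 -9.67000e-01
  3.28000e-01  4.89512e+02  1.58501e+02  7.66830e+01  2.12660e+01]
[[0.013, 1.653], [0.013, 0.614], [0.013, 0.492], [0.013, 1.079]]
```

The crank is centred (a=0.013, vision 0.005). Pressing the pin down with the grip in small steps, watching the vertical force.

Call:
jog_arm(increments=[[[0,0,-2],0,20],[[0,0,-2],0,20]])

```text
time_s: 14.6
ee_pos: [489.6, 158.5, 73.6]
orientation: [1.0, 0.004, 0.01, 0.003]
contact_force: [-2.3, -1.1, 3.3]
grip_width: 21.5
```

Call:
jog_arm(increments=[[[0,0,-1.5],0,20]])

```text
time_s: 14.7
ee_pos: [489.6, 158.5, 72.4]
orientation: [1.0, 0.004, 0.01, 0.003]
contact_force: [-1.7, 0.2, 3.7]
grip_width: 21.3
```

Call:
jog_arm(increments=[[[0,0,-1.5],0,20]])

```text
time_s: 14.8
ee_pos: [489.6, 158.5, 71.0]
orientation: [1.0, 0.004, 0.01, 0.003]
contact_force: [-1.9, -1.3, 3.5]
grip_width: 21.6
```

```bash
python3 -c "
from h import *
look();avg(2)"
```

```text
t 14.8 tcp [489.6 158.5  71. ] F [-1.9 -1.3  3.5] yaw 0.008 tcp_a 0.013 r 76.9 crank [0.000e+00 1.130e-01 1.670e+02 1.334e+02]
a r Ft F pos grip [ 1.20000e-02  7.69380e+01  5.46000e-01 -1.05500e+00 -5.59000e-01
  2.79100e+00  4.89568e+02  1.58546e+02  7.06980e+01  2.14560e+01]
[[0.012, 0.823], [0.012, 0.269]]
```

Call:
jog_arm(increments=[[[0,0,-1.5],0,20],[[0,0,-1.5],0,20]])

```text
time_s: 15.15
ee_pos: [489.6, 158.5, 67.8]
orientation: [1.0, 0.004, 0.01, 0.003]
contact_force: [-1.7, -1.2, 3.4]
grip_width: 21.3
```

Call:
jog_arm(increments=[[[0,0,-1.5],0,20],[[0,0,-1.5],0,20]])

```text
time_s: 15.35
ee_pos: [489.6, 158.5, 64.6]
orientation: [1.0, 0.004, 0.01, 0.003]
contact_force: [-1.5, -0.6, 4.9]
grip_width: 21.6
```

```bash
python3 -c "
from h import *
look()"
```

```text
t 15.35 tcp [489.6 158.5  64.6] F [-1.5 -0.6  4.9] yaw 0.008 tcp_a 0.012 r 76.9 crank [5.000e-03 1.100e-01 1.684e+02 1.348e+02]
```

Call:
jog_arm(increments=[[[0,0,-1.2],0,20]])

```text
time_s: 15.5
ee_pos: [489.6, 158.5, 63.1]
orientation: [1.0, 0.004, 0.01, 0.003]
contact_force: [-1.8, -0.9, 3.8]
grip_width: 21.6
```

Call:
jog_arm(increments=[[[0,0,-1.2],0,20]])

```text
time_s: 15.6
ee_pos: [489.7, 158.6, 62.4]
orientation: [1.0, 0.004, 0.01, 0.003]
contact_force: [-3.0, -0.7, 10.1]
grip_width: 21.5
```

```bash
python3 -c "
from h import *
look();avg(2)"
```

```text
t 15.6 tcp [489.7 158.6  62.4] F [-3.  -0.7 10.1] yaw 0.008 tcp_a 0.012 r 76.8 crank [0.000e+00 1.130e-01 1.688e+02 1.350e+02]
a r Ft F pos grip [ 1.30000e-02  7.68290e+01  1.13600e+00 -2.96600e+00 -1.17400e+00
  6.10300e+00  4.89677e+02  1.58531e+02  6.25300e+01  2.16430e+01]
[[0.013, 1.275], [0.013, 0.997]]
```

It stops firmly after 14.2 mm, at 10 N. Releasing, retreating and checking.

Call:
jog_arm(increments=[[[0,0,0.3],0,30],[[0,0,0],0,45],[[0,0,0],0,50],[[0,0,10],0,50],[[0,0,30],0,50],[[0,0,30],0,50],[[0,0,30],0,50],[[-10,0,10],0,50],[[0,0,0],0,50]])

```text
time_s: 16.65
ee_pos: [476.9, 158.8, 174.3]
orientation: [1.0, 0.004, 0.008, 0.003]
contact_force: [1.0, 0.1, 0.2]
grip_width: 50.3
```

```bash
python3 - <<'E'
from h import *
import pickle
look(); st=env.state(); s=vision.snapshot("wrist"); save(s,"w7.png"); w=wcam(st,s);pickle.dump((st,s),open("w7.pkl","wb"))
a=.013
for z in(104,118): print(z,proj(w,[566.5-77.2*np.cos(a),159.5-77.2*np.sin(a),z]))
E
```

```text
t 16.65 tcp [476.9 158.8 174.3] F [1.  0.1 0.2] yaw 0.008 tcp_a 0.008 r 89.6 crank [0.000e+00 1.130e-01 1.450e+02 1.131e+02]
104 [273.87976719 200.15244302]
118 [273.9652782 205.1636812]
```

View pics/w7.png

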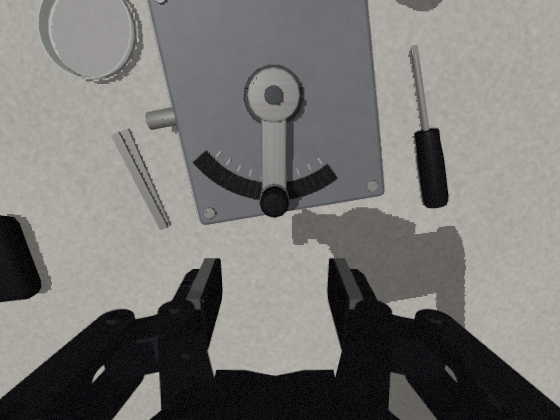

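```bash
python3 -c "
from h import *
st=env.state();print(st['time_s'],st['contact_force']);env.job_done()"
```

```text
16.75 [ 0.79091735  0.16624286 -1.26287784]
the job is handed in; nothing more can be done
```

The crank is in the middle of its free play, the lock pin is pressed home, and the job is handed in at 16.8 s. The hand-in gave no verdict.

- **Finding the free play:** I swung the crank by its knob clockwise, then anticlockwise, until it clearly resisted. The peak was about 8 N each way, settling to 6.1 N and 5.9 N. The end points were −0.500 and +0.518 rad, measured from the world −x direction. The middle of those is +0.010 rad, and the free play comes out near 69 mm at the knob.
- **Setting and pressing:** I set the crank at +0.013 rad, within about 0.3 mm of the middle at the knob (0.7 mm going by the camera). Holding the knob, I pressed it down at a steady 3–5 N. It went past the 5 mm point without being blocked, then stopped firmly after about 14.2 mm at 10 N.
- **Last checks:** After I let go, the crank reads 0.000 rad in the camera against a target of −0.004. The knob sits clearly lower, the gripper is clear, and the other things near the unit look undisturbed. I judged the pin home from the firm stop, its travel and the final picture. I did not press it a second time from above.
- **What went wrong:** My first clockwise try passed over the top of the knob, because the half-open finger tips sat higher than I expected. It did not move the crank, and I repeated it lower.

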